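# Refit the coffee grinder's grind lever

### The job

The coffee grinder has been cleaned and its grind lever (the steel rod with the square black knob, standing in the wooden stand) has to go back on. Lower the rod through the curved slot in the grinder's cover, feel along the hidden ring below with a light touch until the rod drops into the ring's hole, push it fully home, then swing the lever along the slot to the coarse end (large dot) and let go of it there. Never press on the grinder with 40 N or more, and leave the other things on the worktop where they are.

Things in the scene. Friction and masses are not known exactly. Their poses are not given: they have to be found in the camera images.
- grind_lever: Loose lever, upright in one of the stand's two holes (which varies): steel rod 10 mm in diameter, 76 mm long, the tip tapering to 4.4 mm over its last 4.5 mm; on top a square black knob 20 x 20 x 38 mm (114 mm over all, about 90 g). Origin: middle of the rod's tip, the lowest point; z up the rod, x and y square to the knob's flat sides. Knob's middle: 95 mm above the origin.
- grinder: Round metal coffee grinder, hopper off, fixed to the worktop, about 150 mm in diameter. Origin: centre of its underside; z up; -x is its front (black grounds bin, switch). The flat cover's top is at z = 150 mm, 6 mm thick; a black collar in its middle (31 mm radius) rises 8 mm above it. The curved slot is in the front half of the cover.
- slot_mid (a point): Middle of the curved slot, level with the cover's top, at the front. The slot is 15 mm wide, centred on a circle of radius 45 mm about the grinder's axis, and reaches 52 degrees to either side of the front; its round ends lie beyond that. A soft black dust brush closes it to the eye; the rod passes it without resistance.
- ring_face (a point): Point on the grinder's axis at the height of the hidden steel ring's flat upper face, 115 mm above the underside (35 mm below the cover's top). The ring turns about this axis between its stops. Its one hole, 11.6 mm in diameter, 22 mm deep (floor at 93 mm), with a 1 mm chamfer, is on the same 45 mm circle, under the slot at least 15 mm of arc from either end point; where cannot be seen.
- coarse_end (a point): End of the slot with the LARGE black dot (grinder's +y side), on its centre line, level with the cover's top: where the rod's axis stands when the lever is against the ring's stop, 54 degrees from the front. The ring's friction holds it against about 5 N at the hole: a lightly rubbing rod (friction 0.5 to 0.7, so press 3 to 6 N) does not drag it; with the rod home, 5 N pushes it round.
- fine_end (a point): The same at the other end of the slot, by the SMALL black dot (grinder's -y side).
- stand: Fixed wooden accessory stand, 60 x 116 x 45 mm (x, y, z), on a 66 x 122 mm foot 10 mm high. Origin: centre of its underside. Two upright holes, 12.5 mm in diameter and 35 mm deep (floor 10 mm above the worktop), at y = -28 and +28 mm; one holds the lever, the other the cleaning brush.
- brush: Loose cleaning brush with a thin wooden handle and short black bristles on top, 91 mm long, standing in the stand's other hole. Origin: lower end. To be left alone.
- burr: Loose steel burr ring with a wire handle, 54 mm in diameter and 37 mm high, lying on a saucer behind the stand. Origin: centre of its underside. To be left alone.
- hopper: Loose clear bean hopper with a black lid, 130 mm in diameter, 123 mm high, behind the grinder. Origin: centre of its underside. To be left alone.
- tea_glass_2: Empty tea glass, 58 mm in diameter, 90 mm high, left of the grinder. Origin: centre of its underside. To be left alone.
- spice_mint: Spice jar, 43 mm in diameter, 96 mm high, at the right. Origin: centre of its underside. To be left alone.
- salt_shaker: Glass salt shaker, 42 mm in diameter, 80 mm high, at the right. Origin: centre of its underside. To be left alone.

How it is judged (in metres and radians):
On the way, in this order (a step that is already met when the one before it is completed fails the run):
1. the rod is home in the ring's hole (inside the grinder, within 60 mm of its axis, tip at most 97 mm above the grinder's underside, the floor of the hole being at 93 mm) (horizontal distance between grind_lever and ring_face below 0.06 m and z of grind_lever in the frame of grinder below 0.097 m), for 0.2 s.
2. with the rod still home, the lever has been swung to the coarse end (rod tip within 6 mm of it) (z of grind_lever in the frame of grinder below 0.097 m and horizontal distance between grind_lever and coarse_end below 0.006 m), for 0.2 s.
At the end, for the whole second after the job is handed in: The lever is home in the ring's hole (tip no more than 4 mm above the hole's floor), its tip within 6 mm (in plan) of the coarse end, standing upright within 0.2 rad, at rest and let go (all of step 2 and angle between grind_lever's own z axis and vertical below 0.2 rad and linear speed of grind_lever below 0.02 m/s and contact force between the fingers and grind_lever below 0.05 N); the robot touches nothing.
It fails at once if the lever is pressed on the grinder with more than 40 N (contact force between grind_lever and grinder above 40 N).
It fails at once if the arm or the fingers press on the grinder with more than 40 N (contact force between any of the arm, the fingers and grinder above 40 N).
It fails at once if another thing on the worktop is moved by more than 25 mm (distance of any of brush, burr, hopper, tea_glass_2, spice_mint, salt_shaker from where it was at the start of the episode above 0.025 m).
It also fails if it takes over 61 s, if anything falls off the work surface, if the arm or the gripper's body presses on something with over 40 N, if the wrist force passes 120 N, or if a joint passes its speed limit or range.

### The arm

A 6-joint arm with a two-finger parallel gripper is mounted at the origin on a cart in front of the work surface, level with it; the furniture and walls round the work are solid. World frame = base frame: x ahead of the robot, y to its left, z up, the work surface at z = 0. Lengths are in mm, angles in rad, forces in N, time in s.
With the tool pointing down it reaches from about 400 to 925 mm from the base axis. Payload 12.5 kg.
Tool frame: the origin (TCP) lies midway between the tips of the shut fingers; the grasp point (between the pads) lies 19 mm behind it (env.pinch_z is the z of the grasp point in the tool frame, in mm); z points along the fingers, y is the line along which they close (so a half turn about z gives the same grasp; the last joint's range is limited). The gripper opens to 95 mm and grips with 3 to 60 N. Pads are 20 mm wide; open, the fingers measure 119 mm over their backs; the gripper's body (75 mm by 180 mm) begins 59 mm behind the grasp point.
Start: joints at [1.164, 0.491, 1.559, -0, 1.092, -0.106], TCP at [185.161, 596.961, 214.661] pointing down, gripper open.
Joint ranges: [-3.1, 3.1], [-0.84, 2.19], [0.05, 2.79], [-1.13, 4.28], [0.06, 2.93], [-2.69, 2.69]. Speed limits (rad/s): [2.22, 2.22, 2.79, 3.14, 3.14, 3.14].

### API

Orientations are given as [roll, pitch, yaw] about the fixed x, y, z axes, in that order (R = Rz(yaw) Ry(pitch) Rx(roll)).
In Python, from cell import env, eyes gives the robot as it stands.
- The arm moves only by the shell command python3 -m inch 'ROWS'. ROWS is JSON, a list of rows, each a list of 3 entries, a list of its own where there are three numbers: the shift along the tool's x, y, z in units of 60 mm (1.0 is 60 mm), then the turn about the tool's z in units of 5 degrees (1.0 is 5 degrees), then the closure, from -1 (fully open) to 1 (shut). In form: [[[tx, ty, tz], turn, claw], ...]. A call has exactly 10 rows; each row shifts and turns the commanded pose from where the row before left it, along the tool's axes as they then stand; what a row does not reach is not made up. A row lasts 1/8 s, in which the tool goes at most 62.5 mm and 10.7 degrees, less where a joint would pass 70% of its speed; a pose out of reach is approached as far as the arm can. A call is refused whole if a number of a shift passes 1 or a number of a turn 1, either way. A call with a gripper value outside its range is refused whole. The fingers move at their own pace and stop on an object; the grip force is fixed at half the most. Time passes only in rows, so rows that do not move let the fingers close, or fill a call up. It gives the time, the measured TCP pose, the force, the opening and the grip force at its end, in the units of the state.
- env.state(): the state, without advancing time (a new reading comes with each control period).
- eyes.read_camera(name): name is "scene" or "top"; returns a dict with "pixels" (480x640x3 uint8, red, green, blue), "fx", "fy", "cx", "cy" (pixels), "distortion" ([k1, k2, p1, p2, k3] as OpenCV has them; the pictures are not rectified), "extrinsics" (4x4, takes a point from world to camera coordinates). Camera axes: x right, y down, z forward; pixel columns grow to the right and rows downward; lengths in mm; the calibration is good to about 2 mm. A picture is of the moment at which its call begins. There is no depth.
- env.job_done(): hands the job in; it is judged then, once.
Trained networks look in a picture, given as the dict that the camera call returned (one of the last four; its "shot" number tells which), for a name from the list of things; names that differ only in an ending like _2 or _b are one class to them, and where a whole thing is asked for, a point or a joint stands for the part that bears it (a point fixed in the world has none). Each returns a list of dicts, best first, with "score" (0 to 1); they miss things now and then, are a little off and sometimes report something else, mostly with a low value. They report only what shows in the picture. A call takes as long as a camera call.
- eyes.boxes_of(name, picture): "centre" ([row, column] in pixels, amid what is visible of it).
- eyes.cut_out(name, picture): "mask" (480x640 bool, what is visible of it) and "centre" ([row, column] in pixels, amid what is visible of it).
- eyes.spot_point(name, picture): "centre" ([row, column] in pixels: a listed point, or the origin of a listed thing).
The state is a dict: "t": time; "joints": joint angles; "qvel": joint speeds; "tau": joint torques, N m; "eef_pos": TCP position; "tcp_rot": TCP orientation; "ft_force": force on the tool from outside, world axes, zero at the start; "moment": the same for the moment, N m; "opening": opening from 0.0 (shut) to 1.0 (fully open); "grip_force": force on a finger pad.
Only numpy, scipy, OpenCV 4.12 (cv2) and the standard library are available. Lean on these libraries where they do the work, as an engineer would, in place of code of your own. Each camera call takes 0.05 s, during which the arm holds its last target. There are 200 camera calls.

## Working session

There is one attempt and no reset: what is moved stays moved. The work goes in short steps, Python scripts to look and compute and a shell command to move; the robot and the scene stay as the last step left them, time stands still between calls to the robot, and variables do not carry over. Pictures are saved under pics/ and viewed, at most 10 in all, crops included, and the job is handed in when it is done.

```bash
mkdir -p pics; ls
cat > h.py <<'E'
import numpy as np, cv2
from cell import env, eyes
def ray(p,rc):
    K=np.array([[p['fx'],0,p['cx']],[0,p['fy'],p['cy']],[0,0,1]])
    u=cv2.undistortPoints(np.array([[[rc[1],rc[0]]]],float),K,np.array(p['distortion'],float))[0,0]
    E=np.array(p['extrinsics']);R=E[:3,:3];t=E[:3,3]
    return -R.T@t, R.T@np.array([u[0],u[1],1.])
def atz(p,rc,z):
    o,d=ray(p,rc);return o+d*(z-o[2])/d[2]
def proj(p,X):
    K=np.array([[p['fx'],0,p['cx']],[0,p['fy'],p['cy']],[0,0,1]]);E=np.array(p['extrinsics'])
    return cv2.projectPoints(np.array(X,float).reshape(-1,1,3),cv2.Rodrigues(E[:3,:3])[0],E[:3,3],K,np.array(p['distortion'],float))[0][:,0]
def tri(rs):
    A=np.zeros((3,3));b=np.zeros(3)
    for o,d in rs:
        d=d/np.linalg.norm(d);M=np.eye(3)-np.outer(d,d);A+=M;b+=M@o
    return np.linalg.solve(A,b)
E
cat > a.py <<'E'
from h import *
np.set_printoptions(precision=1,suppress=True)
P={n:eyes.read_camera(n) for n in('scene','top')}
for n in P: cv2.imwrite(f'pics/{n}.png',P[n]['pixels'][:,:,::-1]); print(n,ray(P[n],(240,320)))
for name,z in [('slot_mid',150),('coarse_end',150),('fine_end',150),('ring_face',115),('grinder',0),('grind_lever',10),('stand',0),('brush',10)]:
    rs=[]
    for n,p in P.items():
        r=eyes.spot_point(name,p)[:2]
        for q in r: print(name,n,np.array(q['centre']),round(q['score'],2),atz(p,q['centre'],z))
        if r: rs.append(ray(p,r[0]['centre']))
    if len(rs)==2: print('   tri',tri(rs))
print(env.state(),env.pinch_z)
E
python3 a.py
```

```text
pics
scene (array([-165.9, -474.3,  735.1]), array([ 0.7,  0.4, -0.6]))
top (array([ 506.4,  -41.1, 1214.5]), array([ 0.1, -0. , -1. ]))
slot_mid scene [235.5 240.7] 0.83 [519.2 107.3 150. ]
slot_mid top [277.4 245.7] 0.84 [498.8  98.7 150. ]
   tri [500.4  94.7 165.1]
coarse_end scene [230.9 231. ] 0.97 [522.9 139.2 150. ]
coarse_end top [269.7 226.6] 0.76 [514.4 141.5 150. ]
   tri [516.4 138.  154.2]
fine_end scene [239.9 254.8] 0.69 [521.7  68.3 150. ]
fine_end top [263.8 261.6] 0.87 [529.8  64.9 150. ]
   tri [527.7  68.3 146.5]
ring_face scene [240.1 246.6] 0.68 [551.6 117.3 115. ]
ring_face top [257.  244.1] 0.96 [544.8 108.9 115. ]
   tri [543.7 109.  122.4]
grinder scene [275.9 253.1] 0.79 [560.3 112.    0. ]
grinder top [256.9 249.4] 0.82 [549.4 111.2   0. ]
   tri [550.7 107.9   8.2]
grind_lever scene [330.1 322.2] 0.65 [ 474.3 -141.1   10. ]
grind_lever scene [324.9 336.1] 0.19 [ 504.7 -159.9   10. ]
grind_lever top [284.1 341.8] 0.52 [ 488.4 -122.5   10. ]
   tri [ 490.3 -127.7  -10.9]
stand scene [326.6 330.5] 0.75 [ 502.5 -147.2    0. ]
stand top [282.2 355.1] 0.78 [ 493.9 -156.5    0. ]
   tri [ 493.1 -153.8   11.4]
brush scene [331.  343.1] 0.47 [ 495.8 -182.2   10. ]
brush top [279.4 366. ] 0.43 [ 501.8 -182.6   10. ]
   tri [ 500.9 -181.7    5.4]
{'t': 0.9, 'joints': array([ 1.2,  0.5,  1.6,  0. ,  1.1, -0.1]), 'qvel': array([-0., -0.,  0.,  0.,  0.,  0.]), 'tau': array([ -0. , -61.2, -25.8,   0.1,   0. ,   0. ]), 'eef_pos': array([185.2, 597. , 214.7]), 'tcp_rot': array([3.1, 0. , 2.8]), 'ft_force': array([-0.2, -0. , -0.8]), 'moment': array([-0.,  0., -0.]), 'grip_force': 0.0, 'opening': 0.9991694037252747} -18.8
```

Run:
```python
import cv2,numpy as np
t=cv2.imread('pics/top.png');s=cv2.imread('pics/scene.png')
a=cv2.resize(t[215:315,195:395],(800,400),interpolation=cv2.INTER_CUBIC)
cv2.imwrite('pics/c1.png',a)
cv2.imwrite('pics/c2.png',cv2.resize(s[200:350,200:400],(800,600),interpolation=cv2.INTER_CUBIC))
```

```text
(no output)
```

View pics/c1.png

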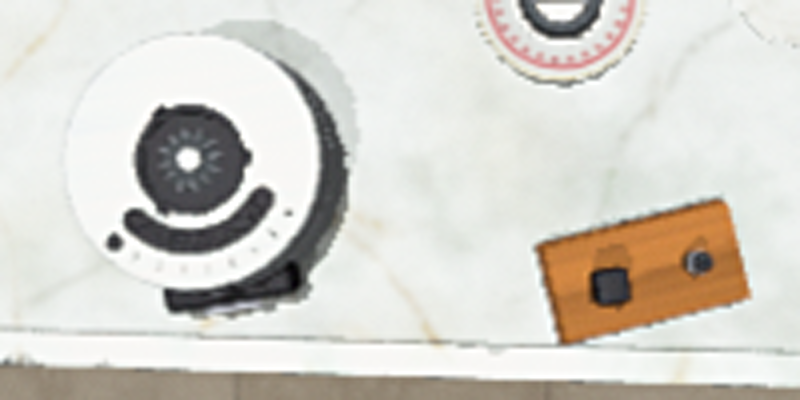

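View pics/c2.png

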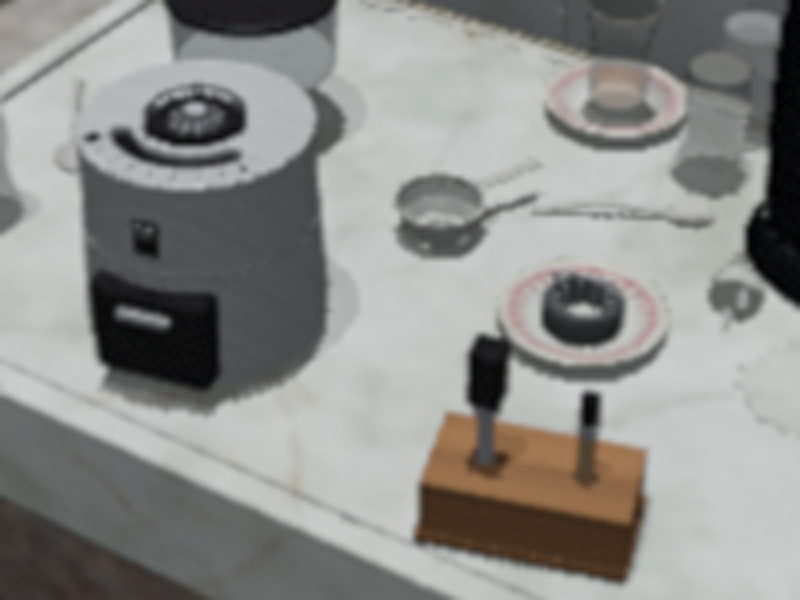

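View pics/scene.png

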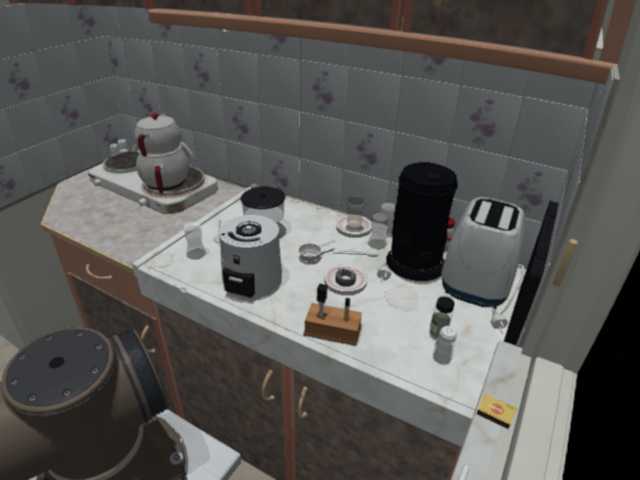

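The pictures show the lever's knob in the stand's left hole (top view about row 287, col 348), with the brush at col 370. The grinder's slot is clear, and the large dot sits at lower left in the top view (about row 275, col 223).

```bash
cat > b.py <<'E'
from h import *
from scipy.optimize import least_squares
np.set_printoptions(precision=1,suppress=True)
P={n:eyes.read_camera(n) for n in('scene','top')}
p=P['top'];k=8
def blob(p,r0,r1,c0,c1,seed,thr=95):
    g=cv2.resize(cv2.cvtColor(p['pixels'],cv2.COLOR_RGB2GRAY)[r0:r1,c0:c1],None,fx=k,fy=k,interpolation=cv2.INTER_CUBIC)
    n,l=cv2.connectedComponents((g<thr).astype(np.uint8))
    m=l==l[int((seed[0]-r0)*k),int((seed[1]-c0)*k)]
    y,x=np.nonzero(m); return np.c_[(y+.5)/k-.5+r0,(x+.5)/k-.5+c0],m
# slot: compare rendered model mask
s,m=blob(p,255,285,215,270,(274,241)); X=np.array([atz(p,q,150) for q in s[::7]])[:,:2]
print('slot px',s.mean(0),len(s)/k/k,'bbox',s.min(0),s.max(0))
# fit: area-uniform; use contour points -> distance to arc =7.5
c=max(cv2.findContours(m.astype(np.uint8),cv2.RETR_EXTERNAL,cv2.CHAIN_APPROX_NONE)[0],key=len)[:,0]
C=np.array([atz(p,((b+.5)/k-.5+255,(a+.5)/k-.5+215),150) for a,b in c[::3]])[:,:2]
def res(v):
    d=C-v[:2];a=np.arctan2(d[:,1],d[:,0])-v[2]
    a=(a+2*np.pi)%(2*np.pi)-np.pi     # angle from front (-x)
    a=np.clip(a,-v[4],v[4]); q=v[:2]-45*np.c_[np.cos(a+v[2]),np.sin(a+v[2])]
    return np.linalg.norm(C-q,axis=1)-v[3]
f=least_squares(res,[545,110,0.2,7.5,.93],loss='soft_l1');v=f.x
print('grinder',v[:2],'yaw',round(v[2],3),'hw',v[3],'half ang deg',np.degrees(v[4]),'rms',np.sqrt(np.mean(f.fun**2)))
for n,a in(('slot_mid',0),('coarse',-54),('fine',54)):
    t=v[2]+np.radians(a);Q=np.r_[v[:2]-45*np.array([np.cos(t),np.sin(t)]),150]
    print(n,Q,'scene px',proj(P['scene'],Q)[0][::-1],'top',proj(p,Q)[0][::-1])
kb,km=blob(p,278,296,338,358,(287,348),70)
print('knob px',kb.mean(0),kb.min(0),kb.max(0),'->z124',atz(p,kb.mean(0),124),'z105',atz(p,kb.mean(0),105))
print('rect',cv2.minAreaRect(np.array([atz(p,q,124)[:2] for q in kb[::3]],np.float32)))
q=P['scene'];kb,km=blob(q,282,304,314,328,(293,322),70)
print('scene knob',kb.mean(0),kb.min(0),kb.max(0),'z105',atz(q,kb.mean(0),105))
for n in P:
  for r in eyes.cut_out('stand',P[n])[:1]:
    print(n,cv2.minAreaRect(np.array([atz(P[n],a,45)[:2] for a in np.argwhere(r['mask'])],np.float32)))
  print(n,[ (a['centre'],a['score']) for a in eyes.boxes_of('grind_lever',P[n])[:2]])
s=env.state();print(s['eef_pos'],s['tcp_rot'])
E
python3 b.py
```

```text
slot px [271.5 244.8] 216.140625 bbox [261.8 225.8] [277.4 262.4]
grinder [549.  108.8] yaw 0.199 hw 5.688336211794292 half ang deg 51.56013475548052 rms 0.19660247028297967
slot_mid [504.9  99.9 150. ] scene px [239.3 239.4] top [274.6 245.3]
coarse [515.9 139.2 150. ] scene px [232.2 229.1] top [269.  227.7]
fine [530.3  67.8 150. ] scene px [238.2 257.2] top [263.5 260.3]
knob px [286.2 347.2] [281.4 342.2] [290.9 352.1] ->z124 [ 485.7 -127.1  124. ] z105 [ 485.3 -128.6  105. ]
rect ((485.7525939941406, -126.89158630371094), (21.338077545166016, 22.30417823791504), 1.5998948812484741)
scene knob [292.9 321.7] [283.8 316.8] [303.4 327.4] z105 [ 485.7 -130.1  105. ]
scene ((474.5363464355469, -166.19137573242188), (103.57371520996094, 123.22396087646484), 17.070833206176758)
scene [([301.5, 321.4], 0.52)]
top ((493.78997802734375, -152.74197387695312), (64.09671020507812, 122.19540405273438), 16.01362419128418)
top [([236.9, 442.8], 0.52), ([287.5, 346.9], 0.46)]
[185.2 597.  214.7] [3.1 0.  2.8]
```

```bash
cat > go.py <<'E'
# usage: go.py x y z yawdeg -> deltas in tool units from the measured TCP
import sys; from h import *
s=env.state(); r=s['tcp_rot'];y=r[2]
d=np.array([float(a) for a in sys.argv[1:4]])-s['eef_pos']
yaw=float(sys.argv[4]) if len(sys.argv)>4 else np.degrees(y)
y=np.radians(yaw)
print('rot',np.degrees(r),'turn units',((np.degrees(r[2])-yaw+180)%360-180)/5)
print('tool shift units at final yaw',np.array([d[0]*np.cos(y)+d[1]*np.sin(y),d[0]*np.sin(y)-d[1]*np.cos(y),-d[2]])/60)
E
python3 go.py 485.5 -128 250 180
```

```text
rot [1.79993081e+02 2.19233234e-03 1.62765399e+02] turn units -3.446920123422217
tool shift units at final yaw [ -5.0051785  -12.08262053  -0.58898741]
```

```bash
python3 -m inch '[[[0,0,-0.15],-0.862,0],[[0,0,-0.15],-0.862,0],[[0,0,-0.15],-0.862,0],[[0,0,-0.14],-0.861,0],[[-0.6,-0.5,0],0,0],[[-0.7,-0.7,0],0,0],[[-0.7,-0.8,0],0,0],[[-0.7,-0.8,0],0,0],[[-0.6,-0.9,0],0,0],[[-0.4,-0.9,0],0,0]]'
python3 -m inch '[[[-0.3,-0.95,0],0,0],[[-0.3,-0.95,0],0,0],[[-0.2,-0.95,0],0,0],[[-0.2,-0.95,0],0,0],[[-0.1,-0.95,0],0,0],[[-0.1,-0.95,0],0,0],[[-0.1,-0.9,0],0,0],[[0,-0.6,0],0,0],[[0,-0.28,0],0,0],[[0,0,0],0,0]]'
python3 go.py 485.5 -128 86 180
```

```text
t: 2.45
eef_pos: [405.3, 323.1, 250.1]
tcp_rot: [3.141, 0.001, 3.141]
ft_force: [0.4, -0.3, -0.0]
opening: 0.502
grip_force: 0.0
t: 3.7
eef_pos: [482.1, -124.2, 249.9]
tcp_rot: [3.141, -0.0, 3.14]
ft_force: [0.7, 0.7, 0.5]
opening: 0.502
grip_force: 0.0
rot [ 1.79983255e+02 -5.78002566e-03  1.79923326e+02] turn units -0.015334890904722443
tool shift units at final yaw [-0.05694467 -0.06392046  2.73224281]
```

```bash
python3 -m inch '[[[0,0,0.4],0,0],[[0,0,0.5],0,0],[[0,0,0.4],0,0],[[0,0,0],0,0],[[0,0,0],0,0],[[0,0,0],0,0],[[0,0,0],0,0],[[0,0,0],0,0],[[0,0,0],0,0],[[0,0,0],0,0]]'
python3 - <<'E'
from h import *
p=eyes.read_camera('scene');cv2.imwrite('pics/d.png',cv2.resize(p['pixels'][230:350,240:400,::-1],(800,600),interpolation=cv2.INTER_CUBIC))
p=eyes.read_camera('top');
print(env.state()['eef_pos'],env.state()['joints'])
E
python3 go.py 485.5 -128 86 180
```

```text
t: 4.95
eef_pos: [482.1, -124.0, 172.0]
tcp_rot: [3.141, 0.0, 3.142]
ft_force: [0.4, 0.0, -0.3]
opening: 0.499
grip_force: 0.0
[ 482.14663522 -123.94088875  171.99875079] [-3.84422691e-01  3.66051372e-01  1.91534275e+00  1.04319850e-04
  8.60231535e-01 -1.95525238e+00]
rot [ 1.79995091e+02 -5.36411362e-05  1.79998013e+02] turn units -0.00039739770217011027
tool shift units at final yaw [-0.05588941 -0.06765185  1.43331251]
```

View pics/d.png

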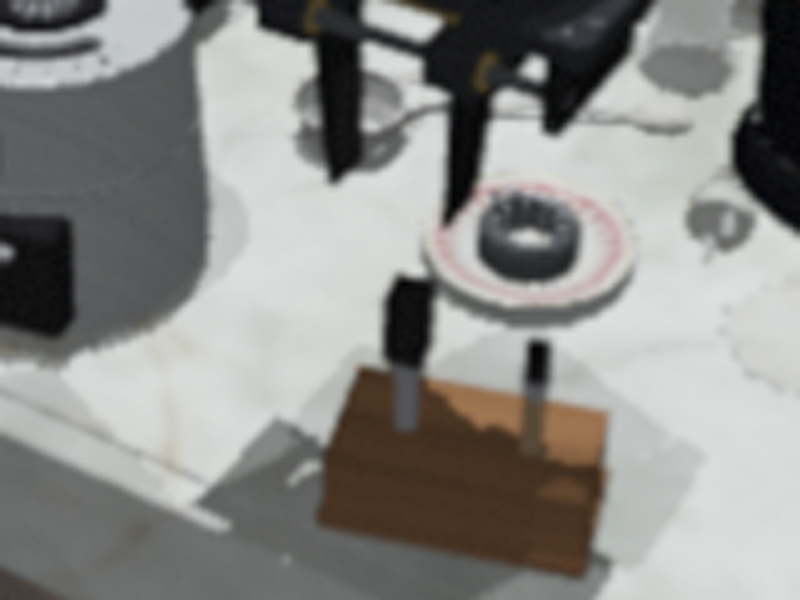

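Fingers straddle the knob (crop about row 285, col 408) and the brush is clear to the right. I'll descend and grip.

```bash
python3 -m inch '[[[-0.056,-0.068,0],0,0],[[0,0,0.3],0,0],[[0,0,0.5],0,0],[[0,0,0.43],0,0],[[0,0,0.2],0,0],[[0,0,0],0,0],[[0,0,0],0,0.6],[[0,0,0],0,1],[[0,0,0],0,1],[[0,0,0],0,1]]'
python3 -m inch '[[[0,0,0],0,1],[[0,0,0],0,1],[[0,0,0],0,1],[[0,0,0],0,1],[[0,0,0],0,1],[[0,0,0],0,1],[[0,0,0],0,1],[[0,0,0],0,1],[[0,0,0],0,1],[[0,0,0],0,1]]'
```

```text
t: 6.3
eef_pos: [485.8, -128.0, 86.6]
tcp_rot: [-3.141, 0.001, -3.142]
ft_force: [0.5, 1.3, 2.9]
opening: 0.209
grip_force: 30.0
t: 7.55
eef_pos: [485.8, -128.0, 86.4]
tcp_rot: [-3.141, 0.001, 3.142]
ft_force: [0.2, 2.0, 6.4]
opening: 0.209
grip_force: 30.0
```

```bash
python3 -m inch '[[[0,0,-0.1],0,1],[[0,0,-0.3],0,1],[[0,0,-0.5],0,1],[[0,0,-0.6],0,1],[[0,0,-0.6],0,1],[[0,0,-0.5],0,1],[[0,0,-0.3],0,1],[[0,0,0],0,1],[[0,0,0],0,1],[[0,0,0],0,1]]'
cat > tip.py <<'E'
from h import *
np.set_printoptions(precision=1,suppress=True)
P={n:eyes.read_camera(n) for n in('scene','top')}
s=env.state();e=s['eef_pos'];print(e,s['ft_force'],s['opening'])
p=P['scene']; u=[int(a) for a in proj(p,e+[0,0,-50])[0]]; print(u,proj(p,[e,e+[0,0,-76.4]]))
for n in P: 
  print(n,[(a['centre'],round(a['score'],2)) for a in eyes.spot_point('grind_lever',P[n])[:2]],proj(P[n],e+[0,0,-76.4])[0][::-1])
im=p['pixels'][u[1]-30:u[1]+30,u[0]-40:u[0]+40,::-1]
cv2.imwrite('pics/e.png',cv2.resize(im,(800,600),interpolation=cv2.INTER_CUBIC))
E
python3 tip.py; python3 go.py 485.5 -128 252 180
```

```text
t: 8.8
eef_pos: [485.2, -127.9, 259.3]
tcp_rot: [3.141, -0.002, 3.142]
ft_force: [-0.5, 0.3, -0.8]
opening: 0.206
grip_force: 30.0
[ 485.3 -127.9  259.5] [-0.2  0.2 -0.9] 0.21118409441618163
[322, 252] [[322.9 231.6]
 [321.8 263.3]]
scene [([268.0, 323.7], 0.74)] [263.3 321.8]
top [] [287.  349.8]
rot [ 1.79977304e+02 -3.95106730e-02  1.79998670e+02] turn units -0.0002659931015045913
tool shift units at final yaw [-0.00136152 -0.00059583  0.12999784]
```

View pics/e.png

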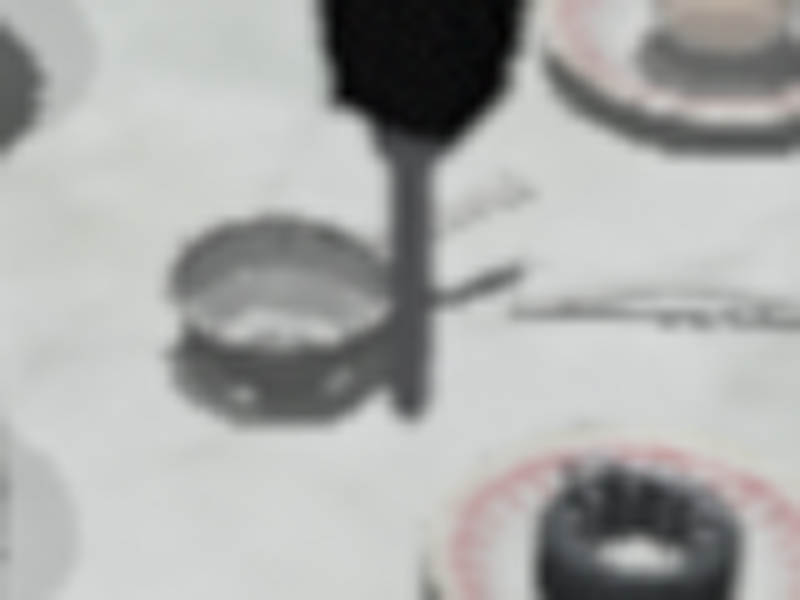

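```bash
python3 -m inch '[[[-0.05,0.25,0],0,1],[[-0.1,0.6,0],0,1],[[-0.1,0.75,0],0,1],[[-0.1,0.75,0],0,1],[[-0.1,0.6,0],0,1],[[-0.1,0.35,0.1],0,1],[[0,0.095,0.2],0,1],[[0,0,0.15],0,1],[[0,0,0],0,1],[[0,0,0],0,1]]'
python3 go.py 518.5 75.7 223 180
```

```text
t: 10.25
eef_pos: [518.6, 75.1, 233.4]
tcp_rot: [3.142, 0.0, 3.141]
ft_force: [0.4, -0.3, -1.0]
opening: 0.212
grip_force: 30.0
rot [1.79996956e+02 1.43127006e-02 1.79943149e+02] turn units -0.011370255654748007
tool shift units at final yaw [0.00150957 0.01044255 0.17355848]
```

Next, lower the tip to about 6 mm inside the slot, then check force and a picture.

```bash
python3 -m inch '[[[0,0.01,0.03],0,1],[[0,0,0.03],0,1],[[0,0,0.03],0,1],[[0,0,0.02],0,1],[[0,0,0.02],0,1],[[0,0,0.01],0,1],[[0,0,0.01],0,1],[[0,0,0],0,1],[[0,0,0],0,1],[[0,0,0],0,1]]'
python3 - <<'E'
from h import *
p=eyes.read_camera('scene');cv2.imwrite('pics/f.png',cv2.resize(p['pixels'][200:260,205:285,::-1],(800,600),interpolation=cv2.INTER_CUBIC))
E
```

```text
t: 11.5
eef_pos: [518.5, 76.3, 224.3]
tcp_rot: [3.142, 0.0, 3.142]
ft_force: [0.7, 0.1, -1.1]
opening: 0.211
grip_force: 30.0
```

View pics/f.png

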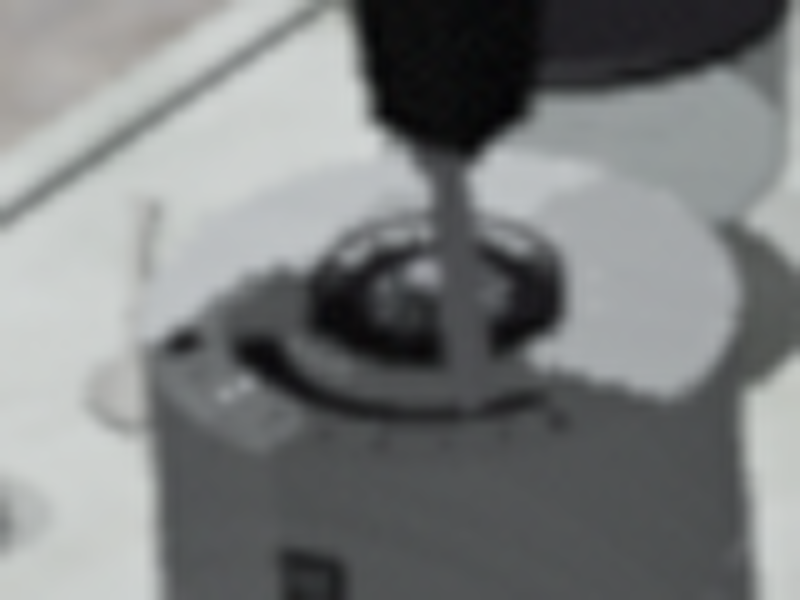

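The rod meets the slot's brush at crop (475, 408) without any force, so it is inside. Lowering toward the ring.

```bash
python3 -m inch '[[[0,0,0.05],0,1],[[0,0,0.1],0,1],[[0,0,0.1],0,1],[[0,0,0.1],0,1],[[0,0,0.08],0,1],[[0,0,0.05],0,1],[[0,0,0.02],0,1],[[0,0,0],0,1],[[0,0,0],0,1],[[0,0,0],0,1]]'
```

```text
t: 12.8
eef_pos: [518.6, 76.3, 194.4]
tcp_rot: [3.142, 0.0, -3.142]
ft_force: [-0.3, -0.4, -0.9]
opening: 0.213
grip_force: 30.0
```

```bash
python3 -m inch '[[[0,0,0.01],0,1],[[0,0,0.01],0,1],[[0,0,0.01],0,1],[[0,0,0.01],0,1],[[0,0,0.01],0,1],[[0,0,0.005],0,1],[[0,0,0.005],0,1],[[0,0,0],0,1],[[0,0,0],0,1],[[0,0,0],0,1]]'
```

```text
t: 14.05
eef_pos: [518.6, 76.3, 191.3]
tcp_rot: [3.142, 0.001, -3.142]
ft_force: [-1.8, -0.6, 8.3]
opening: 0.208
grip_force: 30.0
```

```bash
python3 - <<'E'
import numpy as np
C=np.array([549,108.8]);t=np.radians(46.9-6.37*np.arange(13))
P=C-45*np.c_[np.cos(t),np.sin(t)];P[0]=[518.6,76.3]
print(np.round(np.c_[np.degrees(t),P,np.r_[np.diff(P,axis=0)*[-1,1]/60,[[0,0]]]],3))
E
python3 -m inch '[[[0,0,-0.005],0,1],[[0.01,0.015,0],0,1],[[0.02,0.015,0],0,1],[[0.015,0.015,0],0,1],[[0.015,0.01,0],0,1],[[0,0,0],0,1],[[0,0,0],0,1],[[0,0,0],0,1],[[0,0,0],0,1],[[0,0,0],0,1]]'
```

```text
[[ 4.69000e+01  5.18600e+02  7.63000e+01  6.30000e-02  5.40000e-02]
 [ 4.05300e+01  5.14797e+02  7.95570e+01  5.10000e-02  6.60000e-02]
 [ 3.41600e+01  5.11764e+02  8.35320e+01  4.30000e-02  7.10000e-02]
 [ 2.77900e+01  5.09190e+02  8.78200e+01  3.50000e-02  7.60000e-02]
 [ 2.14200e+01  5.07108e+02  9.23660e+01  2.60000e-02  7.90000e-02]
 [ 1.50500e+01  5.05544e+02  9.71150e+01  1.70000e-02  8.20000e-02]
 [ 8.68000e+00  5.04515e+02  1.02009e+02  8.00000e-03  8.30000e-02]
 [ 2.31000e+00  5.04037e+02  1.06986e+02 -1.00000e-03  8.30000e-02]
 [-4.06000e+00  5.04113e+02  1.11986e+02 -1.10000e-02  8.30000e-02]
 [-1.04300e+01  5.04744e+02  1.16947e+02 -2.00000e-02  8.10000e-02]
 [-1.68000e+01  5.05921e+02  1.21806e+02 -2.80000e-02  7.80000e-02]
 [-2.31700e+01  5.07630e+02  1.26506e+02 -3.70000e-02  7.50000e-02]
 [-2.95400e+01  5.09849e+02  1.30986e+02  0.00000e+00  0.00000e+00]]
t: 15.3
eef_pos: [514.9, 79.6, 190.9]
tcp_rot: [3.142, 0.0, -3.142]
ft_force: [0.2, -1.1, -1.6]
opening: 0.208
grip_force: 30.0
```

No vertical force and 0.4 mm below the contact height: this may be the hole. Probing down 1.2 mm.

```bash
python3 -m inch '[[[0,0,0.005],0,1],[[0,0,0.005],0,1],[[0,0,0.005],0,1],[[0,0,0.005],0,1],[[0,0,0],0,1],[[0,0,0],0,1],[[0,0,0],0,1],[[0,0,0],0,1],[[0,0,0],0,1],[[0,0,0],0,1]]'
```

```text
t: 16.55
eef_pos: [514.9, 79.6, 189.7]
tcp_rot: [3.142, 0.0, -3.142]
ft_force: [-0.7, -0.1, 0.2]
opening: 0.21
grip_force: 30.0
```

```bash
python3 -m inch '[[[0,0,0.005],0,1],[[0,0,0.005],0,1],[[0,0,0.005],0,1],[[0,0,0.005],0,1],[[0,0,0.005],0,1],[[0,0,0.005],0,1],[[0,0,0],0,1],[[0,0,0],0,1],[[0,0,0],0,1],[[0,0,0],0,1]]'
```

```text
t: 17.8
eef_pos: [514.9, 79.7, 188.0]
tcp_rot: [3.141, 0.0, -3.142]
ft_force: [-1.3, 2.5, 3.7]
opening: 0.209
grip_force: 30.0
```

```bash
python3 -m inch '[[[0.007,0.011,0],0,1],[[0.006,0.011,0],0,1],[[0,0,0.01],0,1],[[0,0,0.01],0,1],[[0,0,0.01],0,1],[[0,0,0.01],0,1],[[0,0,0],0,1],[[0,0,0],0,1],[[0,0,0],0,1],[[0,0,0],0,1]]'
```

```text
t: 19.05
eef_pos: [514.1, 80.9, 185.5]
tcp_rot: [3.142, -0.0, -3.142]
ft_force: [-1.3, 0.6, -2.6]
opening: 0.21
grip_force: 30.0
```

```bash
python3 -m inch '[[[0,0,0.02],0,1],[[0,0,0.03],0,1],[[0,0,0.03],0,1],[[0,0,0.03],0,1],[[0,0,0.03],0,1],[[0,0,0.03],0,1],[[0,0,0.02],0,1],[[0,0,0.01],0,1],[[0,0,0],0,1],[[0,0,0],0,1]]'
```

```text
t: 20.3
eef_pos: [514.1, 80.9, 173.5]
tcp_rot: [3.141, -0.0, -3.142]
ft_force: [0.0, 1.5, -1.1]
opening: 0.207
grip_force: 30.0
```

```bash
python3 -m inch '[[[0,0,0.015],0,1],[[0,0,0.015],0,1],[[0,0,0.015],0,1],[[0,0,0.01],0,1],[[0,0,0.01],0,1],[[0,0,0.005],0,1],[[0,0,0],0,1],[[0,0,0],0,1],[[0,0,0],0,1],[[0,0,0],0,1]]'
python3 - <<'E'
import numpy as np
C=np.array([549,108.8]);a=np.array([514.1,80.9])
d=a-C;t0=np.degrees(np.arctan2(-d[1],-d[0]));r=np.hypot(*d);t1=11.4-54;print(t0,r,t1)
t=np.radians(np.linspace(t0,t1,15));P=C-np.linspace(r,45,15)[:,None]*np.c_[np.cos(t),np.sin(t)]
print(P[-1],np.round(np.diff(P,axis=0)*[-1,1]/60,4))
E
```

```text
t: 21.55
eef_pos: [514.2, 80.9, 169.5]
tcp_rot: [3.142, 0.0, -3.142]
ft_force: [-1.0, 0.8, 4.6]
opening: 0.209
grip_force: 30.0
38.63978176783362 44.68131600568629 -42.6
[515.87563108 139.25941864] [[ 0.0444  0.061 ]
 [ 0.038   0.0652]
 [ 0.0312  0.0687]
 [ 0.0241  0.0716]
 [ 0.0168  0.0737]
 [ 0.0092  0.075 ]
 [ 0.0016  0.0756]
 [-0.0061  0.0754]
 [-0.0137  0.0745]
 [-0.0211  0.0727]
 [-0.0284  0.0703]
 [-0.0354  0.0671]
 [-0.042   0.0632]
 [-0.0482  0.0586]]
```

Home: floor reached at TCP z 169.5, so the tip is at about 93 mm. Swinging along the slot.

```bash
python3 -m inch '[[[0,0,-0.004],0,1],[[0.022,0.03,0],0,1],[[0.022,0.031,0],0,1],[[0.038,0.065,0],0,1],[[0.031,0.069,0],0,1],[[0.024,0.072,0],0,1],[[0.017,0.074,0],0,1],[[0.009,0.075,0],0,1],[[0,0,0],0,1],[[0,0,0],0,1]]'
```

```text
t: 22.8
eef_pos: [504.5, 105.8, 169.6]
tcp_rot: [3.142, 0.0, -3.142]
ft_force: [0.7, -3.7, 0.8]
opening: 0.206
grip_force: 30.0
```

```bash
python3 -m inch '[[[0.002,0.076,0],0,1],[[-0.006,0.075,0],0,1],[[-0.014,0.075,0],0,1],[[-0.021,0.073,0],0,1],[[-0.028,0.07,0],0,1],[[-0.035,0.067,0],0,1],[[-0.02,0.032,0],0,1],[[0,0,0],0,1],[[0,0,0],0,1],[[0,0,0],0,1]]'
python3 go.py 515.9 139.3 169.6 180
```

```text
t: 24.05
eef_pos: [511.5, 133.7, 169.5]
tcp_rot: [-3.141, -0.0, -3.142]
ft_force: [-0.3, -5.4, 2.5]
opening: 0.209
grip_force: 30.0
rot [-1.79979433e+02 -2.58109020e-02 -1.79998483e+02] turn units 0.00030337445123223005
tool shift units at final yaw [-0.07361482  0.09387718 -0.00118083]
```

```bash
python3 -m inch '[[[-0.015,0.02,0],0,1],[[-0.015,0.02,0],0,1],[[-0.015,0.02,0],0,1],[[-0.014,0.018,0],0,1],[[-0.007,0.008,0],0,1],[[0,0,0],0,1],[[0,0,0],0,1],[[0,0,0],0,1],[[0,0,0],0,1],[[0,0,0],0,1]]'
```

```text
t: 25.3
eef_pos: [515.3, 138.7, 169.5]
tcp_rot: [-3.141, -0.001, -3.142]
ft_force: [0.4, -5.6, 2.6]
opening: 0.208
grip_force: 30.0
```

```bash
python3 -m inch '[[[-0.005,0.006,0],0,1],[[-0.005,0.006,0],0,1],[[-0.004,0.005,0],0,1],[[0,0,0],0,1],[[0,0,0],0,1],[[0,0,0],0,1],[[0,0,0],0,1],[[0,0,0],0,1],[[0,0,0],0,1],[[0,0,0],0,1]]'
```

```text
t: 26.55
eef_pos: [516.1, 139.7, 169.5]
tcp_rot: [-3.141, -0.001, -3.142]
ft_force: [-0.9, -6.4, 3.4]
opening: 0.211
grip_force: 30.0
```

```bash
python3 -m inch '[[[-0.006,0.007,0],0,1],[[-0.006,0.007,0],0,1],[[-0.005,0.006,0],0,1],[[0,0,0],0,1],[[0,0,0],0,1],[[0,0,0],0,1],[[0,0,0],0,1],[[0,0,0],0,1],[[0,0,0],0,1],[[0,0,0],0,1]]'
```

```text
t: 27.8
eef_pos: [516.8, 140.4, 169.5]
tcp_rot: [-3.14, -0.002, -3.141]
ft_force: [-1.5, -8.8, 5.8]
opening: 0.208
grip_force: 30.0
```

```bash
python3 -m inch '[[[-0.006,0.007,0],0,1],[[-0.006,0.007,0],0,1],[[0,0,0],0,1],[[0,0,0],0,1],[[0,0,0],0,1],[[0,0,0],0,1],[[0,0,0],0,1],[[0,0,0],0,1],[[0,0,0],0,1],[[0,0,0],0,1]]'
```

```text
t: 29.05
eef_pos: [517.1, 140.8, 169.5]
tcp_rot: [-3.139, -0.003, -3.141]
ft_force: [-4.4, -12.8, 6.2]
opening: 0.212
grip_force: 30.0
```

Stop reached: force rises without motion. Easing off about 0.7 mm, then opening and retreating.

```bash
python3 -m inch '[[[0.006,-0.009,0],0,1],[[0.004,-0.005,0],0,1],[[0,0,0],0,1],[[0,0,0],0,0.3],[[0,0,0],0,0],[[0,0,0],0,0],[[0,0,0],0,0],[[0,0,0],0,0],[[0,0,0],0,0],[[0,0,0],0,0]]'
python3 -m inch '[[[0,0,-0.05],0,0],[[0,0,-0.15],0,0],[[0,0,-0.3],0,0],[[0,0,-0.5],0,0],[[0,0,-0.6],0,0],[[0,0,-0.4],0,0],[[0,-0.5,0],0,0],[[0,-0.8,0],0,0],[[0,-0.8,0],0,0],[[0,-0.6,0],0,0]]'
python3 -m inch '[[[0,-0.5,0],0,0],[[0,-0.5,0],0,0],[[0,-0.3,0],0,0],[[0,0,0],0,0],[[0,0,0],0,0],[[0,0,0],0,0],[[0,0,0],0,0],[[0,0,0],0,0],[[0,0,0],0,0],[[0,0,0],0,0]]'
python3 - <<'E'
from h import *
P={n:eyes.read_camera(n) for n in('scene','top')}
a=cv2.resize(P['scene']['pixels'][190:290,200:300,::-1],(400,400),interpolation=cv2.INTER_CUBIC)
b=cv2.resize(P['top']['pixels'][215:315,195:295,::-1],(400,400),interpolation=cv2.INTER_CUBIC)
cv2.imwrite('pics/g.png',np.hstack([a,b]))
for z in (93,169,207): print(z,[proj(P[n],[517,140.5,z])[0] for n in P])
for n in P: print(n,[(q['centre'],round(q['score'],2)) for q in eyes.boxes_of('grind_lever',P[n])[:2]])
E
```

```text
t: 30.3
eef_pos: [517.6, 141.4, 169.6]
tcp_rot: [3.141, 0.0, 3.142]
ft_force: [0.1, -0.5, -0.4]
opening: 0.5
grip_force: 0.0
t: 31.55
eef_pos: [517.4, -22.4, 290.3]
tcp_rot: [-3.141, 0.001, 3.141]
ft_force: [-0.4, 0.3, -0.3]
opening: 0.502
grip_force: 0.0
t: 32.8
eef_pos: [517.6, -98.6, 289.5]
tcp_rot: [3.142, 0.0, -3.142]
ft_force: [0.8, 0.8, -0.1]
opening: 0.5
grip_force: 0.0
93 [array([230.95520523, 251.5194503 ]), array([231.29004577, 268.8995636 ])]
169 [array([228.31101399, 225.08288997]), array([225.63590795, 268.38695211])]
207 [array([226.9342615 , 211.07402749]), array([222.49095446, 268.10143123])]
scene [([226.0, 228.4], 0.71)]
top [([270.8, 223.7], 0.61)]
```

View pics/g.png

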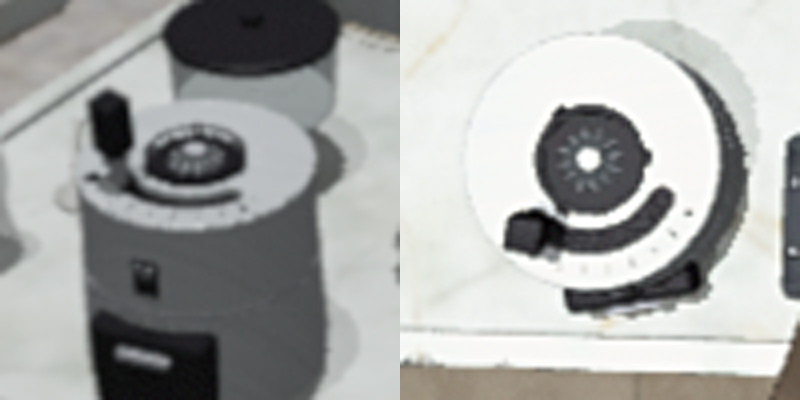

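The lever stands upright at the large-dot end (left panel about (110, 125), right panel about (530, 232)), knob low over the cover, and the gripper is clear.

```bash
python3 -c "
from cell import env
print(env.job_done())"
```

```text
the job is handed in; nothing more can be done
None
```

The lever is fully home in the ring's hole, swung to the coarse end (large dot) and let go, and I handed the job in at about 33 s; the call gave no verdict, but the last pictures show it upright there with the gripper clear.

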